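Release the spring catch and slide open the praline case

TASK

Open the chilled praline case. With a fingertip press the spring catch on the robot's side of the case right down and, while it is held down, push the glass lid's upright plate sideways over the catch nose; then push the lid on until it is fully open against the end of the case, with the catch sprung back up. Only press and push: do not lift the lid, force it against the catch or slam it, and leave the other things where they stand.

Things in the scene. Friction and masses are not known exactly. Their poses are not given: they have to be found in the camera images.
- case: Chilled praline case: steel box on the counter, fixed, 580 mm long (its y), x from -160 mm (robot's side) to +225 mm. Origin at counter height; x away from the robot, y the lid's opening direction, z up. Rim at z = 150 mm. The lid slides in tracks sunk in the top, its frame 4 mm below the rim, its robot-side edge under a lip; closed it covers the half towards -y, open it lies over a fixed pane in the +y half.
- lid: Sliding glass lid, 0.9 kg: framed pane 290 mm (x) by 260 mm (y), 12 mm thick, loose in its tracks with 1.5 mm side play; axes parallel to the case's. Origin in the middle of its underside: case z = 134 mm, case y about -97 mm when closed and +100 mm when it meets the end of the case, fully open. It takes up to about 10 N to slide.
- lid_plate (a point): Middle of the overhanging part of the lid's black upright push plate, the place to push. The plate stands across the sliding direction at lid y = 0, 6 mm thick in y; it overhangs the robot-side wall from case x = -150 to -195 mm, lower edge at case z = 168 mm, top at 194 mm; this point is at case x = -179, z = 181 mm.
- catch_bar (a point): Point on top of the spring catch's flat steel thumb bar, outside the case's robot-side wall: case x -179, y -125, z 166 mm when up; it moves down with the bar. Bar 30 mm wide (x), case y -155 to -80 mm; it passes 2 mm beneath the lid's push plate. With the lid closed, 54 mm of flat bar on the -y side of the plate are free to press. All else near it is no higher than the rim.
- catch_nose (a point): Middle of the top of the catch's stop nose, at the +y end of the thumb bar and one piece with it: case y -92 to -80 mm, as wide as the bar, rising 10 mm above it (to case z = 176 mm when up). It stands 1.5 to 3.5 mm beyond the closed lid's push plate and blocks it.
- catch (a joint): Travel of the spring catch in m: 0 up, 0.012 right down (straight down, bar and nose together). Spring 1 N at the top, 3.4 N at the bottom; springs back when let go. The nose clears the push plate from about 0.009; a plate a few mm over the nose keeps it down by itself, and it pops up behind the plate after about 20 mm of lid travel.
- tin: Bystander, to be left alone: a small plain metal can, 48 mm across, 55 mm high, on one of the two end decks of the case. Origin under its middle.
- jar: Bystander, to be left alone: a small amber glass jar, 48 mm across, 65 mm high, on the other end deck of the case. Origin under its middle.
- tongs: Bystander, to be left alone: steel praline tongs lying flat, about 180 mm long, 12 mm high, on the counter on the robot's side of the case. Origin under its middle.
- ribbon: Bystander, to be left alone: a flat reel of ribbon, 68 mm across, 28 mm high, on the counter on the robot's side of the case. Origin under its middle.
- giftbox: Bystander, to be left alone: a small square praline box with ribbon, 89 mm square, 40 mm high, on the counter on the robot's side of the case. Origin under its middle.
- dish: Bystander, to be left alone: a shallow white dish, 100 mm across, 35 mm high, on the counter to the left of the case. Origin under its middle.

How it is judged:
On the way, in this order (a step that is already met when the one before it is completed fails the run):
1. the catch is pressed right down by a finger, the lid still closed (value of joint catch above 0.009 m and contact force between the fingers and catch above 0.5 N and y of lid in the frame of case below -0.093 m), for 0.1 s.
2. with the catch down, the lid's push plate is slid over the nose (value of joint catch above 0.0065 m and y of lid in the frame of case above -0.0905 m), for 0.05 s.
3. the lid is pushed fully open (y of lid in the frame of case above 0.094 m), for 0.2 s.
At the end, for the whole second after the job is handed in: The lid lies flat in its tracks, at rest, within 6 mm of fully open (case y of its origin above 94 mm), and the catch has sprung back up (within 2 mm) (y of lid in the frame of case above 0.094 m and value of joint catch below 0.002 m and z of lid in the frame of case between 0.131 and 0.137 m and angle between lid's own z axis and vertical below 0.02 rad and linear speed of lid below 0.01 m/s); the robot touches nothing.
It fails at once if the lid is lifted or tipped out of its tracks (z of lid_plate in the frame of case above 0.187 m or z of lid in the frame of case above 0.14 m or angle between lid's own z axis and vertical above 0.06 rad).
It fails at once if the lid is forced against the catch nose (over 35 N) (contact force between lid and catch above 35 N).
It fails at once if the lid is flung or slammed (faster than 0.5 m/s) (linear speed of lid above 0.5 m/s).
It fails at once if another thing is moved or picked up (over 25 mm) (distance of any of tin, jar, tongs, ribbon, giftbox, dish from where it was at the start of the episode above 0.025 m).
It also fails if it takes over 48 s, if anything falls off the work surface, if the arm or the gripper's body presses on something with over 40 N, if the wrist force passes 120 N, or if a joint passes its speed limit or range.

ROBOT

A 6-joint arm with a two-finger parallel gripper is mounted at the origin on the work surface. World frame = base frame: x ahead of the robot, y to its left, z up, the work surface at z = 0. Lengths are in m, angles in rad, forces in N, time in s.
With the tool pointing down it reaches from about 0.15 to 0.775 m from the base axis. Payload 6.1 kg.
Tool frame: the origin (TCP) lies at the very end of the fingers, on their centre line; the grasp point (between the pads) lies 19 mm behind it; z points along the fingers, y is the direction in which the jaws open and shut (so a half turn about z gives the same grasp; the last joint's range is limited). The gripper opens to 85 mm and grips with 20 to 120 N. Pads are 22 mm wide; open, the fingers measure 114 mm over their backs; the gripper's body (76 mm by 85 mm) begins 54 mm behind the grasp point. The pads swing forward as they close: fully open they stand 13 mm farther back than shut.
Start: joints at [-1.292, 0.126, -0.04, 1.405, 0, 1.571], TCP at [0.144, -0.505, 0.231] pointing down, gripper open.
Joint ranges: [-2.72, 2.72], [-0.95, 1.95], [-1.27, 1.35], [-1.78, 2.02], [-1.46, 1.47], [-3.14, 3.14]. Speed limits (rad/s): [2.39, 2.39, 3.01, 3.14, 3.14, 3.14].

INTERFACE

Orientations are given as [roll, pitch, yaw] about the fixed x, y, z axes, in that order (R = Rz(yaw) Ry(pitch) Rx(roll)).
In Python, from bench import telemetry, viewer, order gives the robot as it stands.
- The arm moves only by the tool step_arm, never from a script. Its argument "moves" is a list of rows, each an object with "dp": the shift along the tool's x, y, z in mm, a list of three; "rotation": the turn, a rotation vector about the tool's x, y, z in degrees, a list of three; "claw": the opening in per cent of the stroke, from 0 (shut) to 100 (fully open). A call has 1 to 12 rows; each row shifts and turns the commanded pose from where the row before left it, along the tool's axes as they then stand; what a row does not reach is not made up. A row lasts 1/12 s, in which the tool goes at most 41.7 mm and 7.16 degrees, less where a joint would pass 70% of its speed; a pose out of reach is approached as far as the arm can. A call is refused whole if a number of a shift passes 41.7 or a number of a turn 7.16, either way. A call with a gripper value outside its range is refused whole. The fingers move at their own pace and stop on an object; "grip_force" is the grip in N (left out, the last holds). Time passes only in rows, so rows that do not move let the fingers close. It gives the time, the measured TCP pose, the force and the opening at its end, in the units of the state.
- telemetry.observe(): the state, without advancing time (a new reading comes with each control period).
- viewer.capture(name): name is "side" or "top"; returns the picture (420x560x3 uint8, red, green, blue); there is no depth.
- viewer.camera_params(name): a dict with "K" (3x3 intrinsics, pixels), "k1" (the pictures are not rectified: a ray, as slopes to the right and down, at radius r is drawn at 1 + k1 r^2 times it, then the intrinsics apply), "eye" and "rotation" of the camera in the world. Camera axes: x right, y up, looking along -z (the intrinsics and any distortion apply to the point x, -y, -z); pixel columns grow to the right and rows downward; lengths in m; the calibration is good to about 2 mm. A picture is of the moment at which its call begins. camera_params takes no time and is no camera call.
- order.close_job(): hands the job in, once; it reports no verdict.
The state is a dict: "t": time; "joint_pos": joint angles; "qvel": joint speeds; "joint_torque": joint torques, N m; "tcp_pos": TCP position; "eef_rot": TCP orientation; "force": force on the tool from outside, world axes, zero at the start; "moment": the same for the moment, N m; "gripper_width": finger opening in m.
Only numpy, scipy, OpenCV 4.12 (cv2) and the standard library are available. Lean on these libraries where they do the work, as an engineer would, in place of code of your own. Each camera call takes 0.05 s, during which the arm holds its last target.

## Working session

There is one attempt and no reset: what is moved stays moved. The work goes in short steps, Python scripts to look and compute and a tool call to move; the robot and the scene stay as the last step left them, time stands still between calls to the robot, and variables do not carry over. Pictures are saved under pics/ and viewed, and the job is handed in when it is done.

Besides the shell and the picture viewer there is one more tool, called after "Call:" in YAML: its name, and indented under it one key for each argument. step_arm: Moves the arm, as the interface text tells. Its arguments: {"type":"object","properties":{"moves":{"type":"array","items":{"type":"object","properties":{"dp":{"type":"array","items":{"type":"number"}},"rotation":{"type":"array","items":{"type":"number"}},"claw":{"type":"number"}}}},"grip_force":{"type":"number"}},"required":["moves"]}

```bash
mkdir -p pics; python3 - <<'E'
from bench import telemetry, viewer
import cv2,numpy as np
for n in("side","top"):
    cv2.imwrite(f"pics/{n}0.png",viewer.capture(n)[:,:,::-1]); print(n,viewer.camera_params(n))
print(telemetry.observe())
E
```

```text
side {'K': array([[440.14369335,   0.        , 282.9356152 ],
       [  0.        , 440.14369335, 210.61606603],
       [  0.        ,   0.        ,   1.        ]]), 'k1': 0.01681720712100058, 'eye': array([0.18381093, 0.87183663, 0.83133276]), 'rotation': array([ 0.89235295,  0.01468759, -2.76158957])}
top {'K': array([[381.11920554,   0.        , 276.41249007],
       [  0.        , 381.11920554, 208.85104248],
       [  0.        ,   0.        ,   1.        ]]), 'k1': 0.0008568352430834146, 'eye': array([0.35167451, 0.06647543, 0.96243908]), 'rotation': array([ 0.21285291, -0.00244053, -1.74916382])}
{'t': 0.1, 'joint_pos': array([-1.29199546e+00,  1.26314939e-01, -4.04938391e-02,  1.40539388e+00,
        8.28667800e-06,  1.57077342e+00]), 'qvel': array([ 0.00028323, -0.00026062,  0.00223308,  0.00065116, -0.00019069,
        0.00128903]), 'joint_torque': array([-9.28307127e-04, -4.36901271e+01,  3.53606200e+01,  1.36383736e-02,
       -9.63221191e-05,  4.57840187e-06]), 'tcp_pos': array([ 0.14438462, -0.50438007,  0.23061485]), 'eef_rot': array([-3.14018632e+00, -8.31889120e-06,  2.78823771e-01]), 'force': array([-0.14027508,  0.14189665,  0.1744677 ]), 'moment': array([-0.01036593,  0.00105733, -0.02087799]), 'gripper_width': 0.08489640010604871}
```

View pics/side0.png

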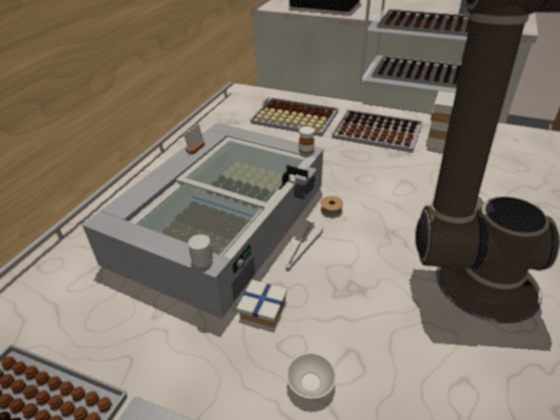

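View pics/top0.png

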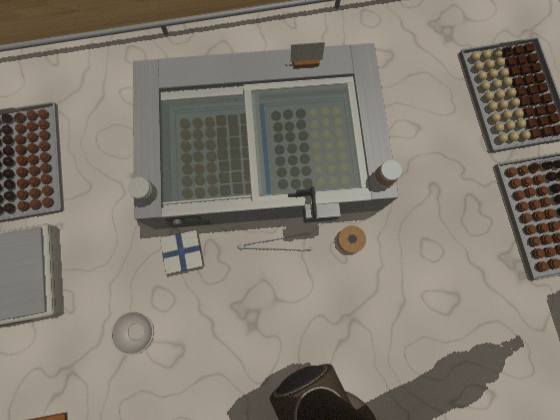

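```bash
cat > h.py <<'E'
import numpy as np,cv2
from scipy.spatial.transform import Rotation as R
from scipy.optimize import brentq
from bench import viewer
P={n:viewer.camera_params(n) for n in("side","top")}
def ray(n,u,v):
    p=P[n];K=p['K'];d=np.array([(u-K[0,2])/K[0,0],(v-K[1,2])/K[1,1]]);s=d.copy()
    for _ in range(20): s=d/(1+p['k1']*(s@s))
    return p['eye'],R.from_euler('xyz',p['rotation']).as_matrix()@np.array([s[0],-s[1],-1])
def onz(n,u,v,z):
    e,d=ray(n,u,v);return e+d*(z-e[2])/d[2]
def proj(n,X):
    p=P[n];K=p['K'];c=R.from_euler('xyz',p['rotation']).as_matrix().T@(np.array(X)-p['eye'])
    s=np.array([c[0],-c[1]])/-c[2];s=s*(1+p['k1']*(s@s));return K[0,0]*s[0]+K[0,2],K[1,1]*s[1]+K[1,2]
def two(a,b):
    (e,d),(f,g)=ray("side",*a),ray("top",*b)
    A=np.stack([d,-g],1);t=np.linalg.lstsq(A,f-e,rcond=None)[0]
    x,y=e+d*t[0],f+g*t[1];return (x+y)/2,np.linalg.norm(x-y)
E
python3 - <<'E'
from h import *
print(proj("top",[0,0,.0]),proj("side",[0,0,.0]),proj("top",[0.144,-.504,.23]))
t=cv2.imread("pics/top0.png");s=cv2.imread("pics/side0.png")
cv2.imwrite("pics/a.png",cv2.resize(t[165:265,240:400],None,fx=5,fy=5,interpolation=cv2.INTER_CUBIC))
cv2.imwrite("pics/b.png",cv2.resize(s[130:230,250:370],None,fx=6,fy=6,interpolation=cv2.INTER_CUBIC))
cv2.imwrite("pics/c.png",cv2.resize(t[30:240,120:410],None,fx=2.7,fy=2.7,interpolation=cv2.INTER_CUBIC))
E
```

```text
(np.float64(331.36862870686247), np.float64(441.0579038316123)) (np.float64(487.3581948404824), np.float64(281.76116533594)) (np.float64(603.4961959039947), np.float64(349.15927795881385))
```

View pics/a.png

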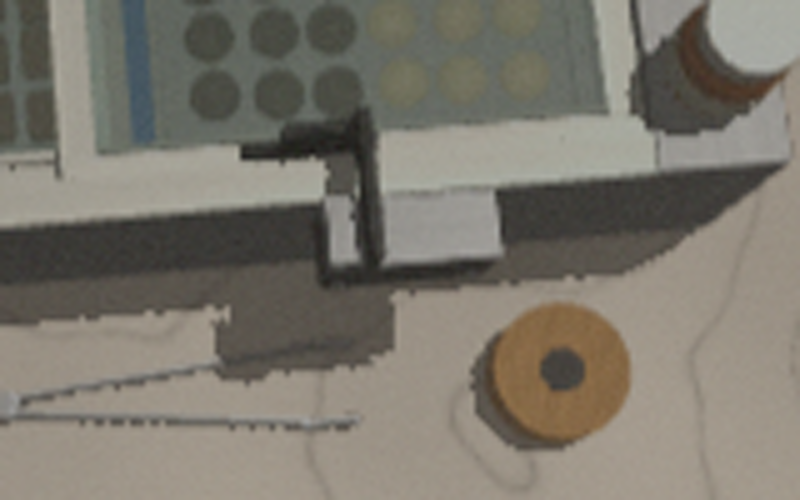

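View pics/b.png

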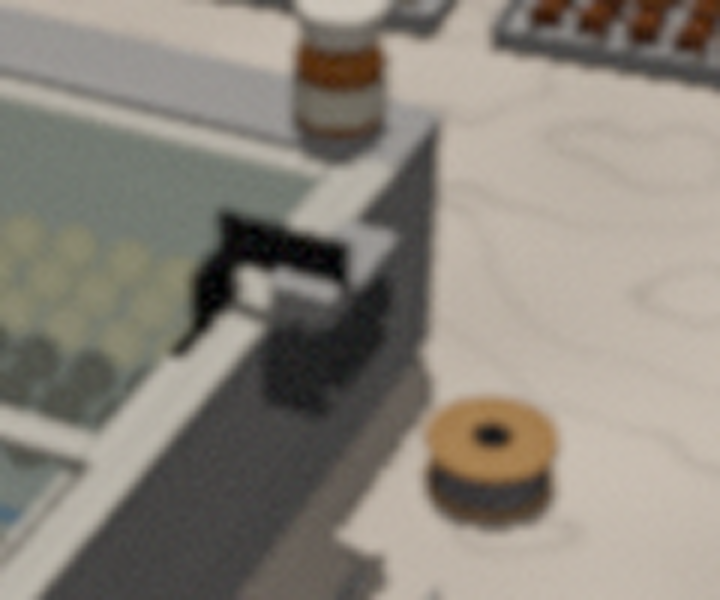

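View pics/c.png

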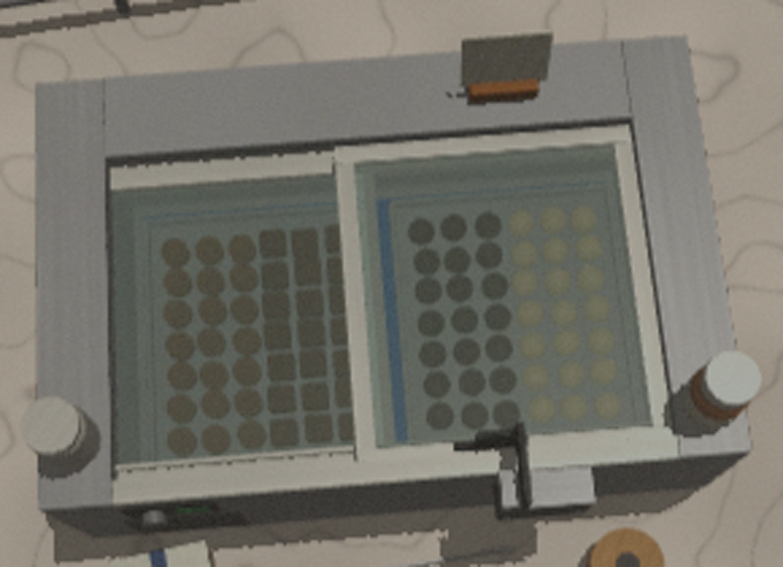

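```bash
cat > m.py <<'E'
from h import *
from bench import viewer
def c(u,v): return (u+.5)/2.7-.5+120,(v+.5)/2.7-.5+30
pts=[c(*q) for q in [(40,509),(750,450),(687,37),(37,83)]]
W=np.array([onz("top",*q,.15)[:2] for q in pts]);print(W.round(4))
C=np.array([[-.16,.29],[-.16,-.29],[.225,-.29],[.225,.29]])
wc,cc=W.mean(0),C.mean(0)
H=(C-cc).T@(W-wc);th=np.arctan2(H[0,1]-H[1,0],H[0,0]+H[1,1])
r=np.array([[np.cos(th),-np.sin(th)],[np.sin(th),np.cos(th)]]);o=wc-r@cc
print("yaw",np.degrees(th),"o",o,"res mm",((C@r.T+o-W)*1e3).round(1))
np.savez("case.npz",o=o,th=th)
E
cat > chk.py <<'E'
from h import *
d=np.load("case.npz");o,th=d['o'],d['th'];r=np.array([[np.cos(th),-np.sin(th)],[np.sin(th),np.cos(th)]])
w=lambda x,y,z:[*(r@[x,y]+o),z]
ci=lambda X:np.r_[r.T@(np.array(X)[:2]-o),X[2]]
A=lambda u,v:((u+.5)/5-.5+240,(v+.5)/5-.5+165)
B=lambda u,v:((u+.5)/6-.5+250,(v+.5)/6-.5+130)
if __name__=="__main__":
    print("bar corner -x-y, +x-y top:",ci(onz("top",*A(501,258),.166)),ci(onz("top",*A(498,188),.166)))
    print("nose -x+y",ci(onz("top",*A(328,264),.176)),"nose+x+y",ci(onz("top",*A(324,195),.176)))
    print("plate top end",ci(onz("top",*A(367,110),.194)), "plate -x",ci(onz("top",*A(373,268),.194)))
    print("side bar corner -x-y",ci(onz("side",*B(400,236),.166)))
    print("side nose -x+y",ci(onz("side",*B(340,297),.176)),"+x+y",ci(onz("side",*B(275,275),.176)))
    print("side case corner",ci(onz("side",*B(437,122),.15)))
    print("side plate top corner -x",ci(onz("side",*B(350,245),.194)),ci(onz("side",*B(225,212),.194)))
    for q in [(-.179,-.125,.166),(-.179,-.097,.194)]:print(np.round(w(*q),4))
E
python3 m.py; python3 chk.py
```

```text
[[ 0.5581  0.3397]
 [ 0.5047 -0.2335]
 [ 0.8837 -0.2705]
 [ 0.9397  0.3041]]
yaw -5.451874191279858 o [0.68920168 0.038038  ] res mm [[-0.6  2.2]
 [-2.3 -1.9]
 [ 2.  -1.5]
 [ 1.   1.3]]
bar corner -x-y, +x-y top: [-0.19443697 -0.15322421  0.166     ] [-0.16390211 -0.15555804  0.166     ]
nose -x+y [-0.19279053 -0.07855836  0.176     ] nose+x+y [-0.16303606 -0.0798162   0.176     ]
plate top end [-0.13226026 -0.09958188  0.194     ] plate -x [-0.19932082 -0.09509287  0.194     ]
side bar corner -x-y [-0.19465832 -0.14850411  0.166     ]
side nose -x+y [-0.19645476 -0.07951044  0.176     ] +x+y [-0.16376325 -0.08233244  0.176     ]
side case corner [-0.1605802  -0.27194772  0.15      ]
side plate top corner -x [-0.19438525 -0.09345946  0.194     ] [-0.13391937 -0.09311767  0.194     ]
[ 0.4991 -0.0694  0.166 ]
[ 0.5018 -0.0415  0.194 ]
```

Call:
step_arm:
  moves:
    - {"dp": [0, 0, -20], "rotation": [0, 0, 7.14], "claw": 0}
    - {"dp": [0, 0, -20], "rotation": [0, 0, 7.14], "claw": 0}
    - {"dp": [0, 0, -20], "rotation": [0, 0, 7.14], "claw": 0}
    - {"dp": [0, 0, 0], "rotation": [0, 0, 0], "claw": 0}
    - {"dp": [0, 0, 0], "rotation": [0, 0, 0], "claw": 0}
  grip_force: 40

```text
t: 0.52
tcp_pos: [0.1446, -0.5052, 0.2919]
eef_rot: [3.14, -0.001, -0.094]
force: [0.1, 0.1, -1.4]
gripper_width: 0.0256
```

```bash
cat > st.py <<'E'
from chk import *
from bench import telemetry
s=telemetry.observe();T=s['tcp_pos'];q=ci(T)
Rm=R.from_euler('xyz',s['eef_rot'])
print("t",s['t'],"case mm",(q*1e3).round(1),"yaw err",np.degrees(s['eef_rot'][2]-th),"rpy",s['eef_rot'],"F case",(r.T@s['force'][:2]).round(2),s['force'][2].round(2),"w",s['gripper_width'])
def to(x,y,z): print("to",(x,y,z),Rm.inv().apply(np.array(w(x/1e3,y/1e3,z/1e3))-T)*1e3)
E
python3 -c "
from st import *
to(-179,-128,290);print(s['joint_pos'])"
```

```text
t 0.5167 case mm [-490.5 -592.5  291.9] yaw err 0.08159586363263602 rpy [ 3.14011902e+00 -5.65183513e-04 -9.37290386e-02] F case [0.11 0.12] -1.37 w 0.025606224792043896
to (-179, -128, 290) [ 312.1932328  -464.05222898    1.40334497]
[-1.29201434e+00  1.34258337e-01  1.02857536e-01  1.53781726e+00
 -9.91461480e-06  1.94330776e+00]
```

Call:
step_arm:
  moves:
    - {"rotation": [0, 0, -7.15], "claw": 0}
    - {"rotation": [0, 0, -7.15], "claw": 0}
    - {"rotation": [0, 0, -7.15], "claw": 0}
    - {"rotation": [0, 0, -7.15], "claw": 0}
    - {"rotation": [0, 0, -7.15], "claw": 0}
    - {"rotation": [0, 0, -7.15], "claw": 0}
    - {"rotation": [0, 0, -7.15], "claw": 0}
    - {"rotation": [0, 0, -7.15], "claw": 0}
    - {"rotation": [0, 0, -7.15], "claw": 0}
    - {"rotation": [0, 0, -7.15], "claw": 0}
    - {"rotation": [0, 0, -7.15], "claw": 0}
    - {"rotation": [0, 0, -7.15], "claw": 0}

```text
invalid input
```

Call:
step_arm:
  moves:
    - {"rotation": [0, 0, -4.1], "claw": 0}
    - {"claw": 0}
    - {"claw": 0}

```text
invalid input
```

```bash
python3 -c "
from st import *
to(-179,-128,290);print(s['joint_pos'])"
```

```text
t 0.5167 case mm [-490.5 -592.5  291.9] yaw err 0.08159586363263602 rpy [ 3.14011902e+00 -5.65183513e-04 -9.37290386e-02] F case [0.11 0.12] -1.37 w 0.025606224792043896
to (-179, -128, 290) [ 312.1932328  -464.05222898    1.40334497]
[-1.29201434e+00  1.34258337e-01  1.02857536e-01  1.53781726e+00
 -9.91461480e-06  1.94330776e+00]
```

Call:
step_arm:
  moves:
    - {"dp": [0, 0, 0], "rotation": [0, 0, -7.15], "claw": 0}
    - {"dp": [0, 0, 0], "rotation": [0, 0, -7.15], "claw": 0}
    - {"dp": [0, 0, 0], "rotation": [0, 0, -7.15], "claw": 0}
    - {"dp": [0, 0, 0], "rotation": [0, 0, -7.15], "claw": 0}
    - {"dp": [0, 0, 0], "rotation": [0, 0, -7.15], "claw": 0}
    - {"dp": [0, 0, 0], "rotation": [0, 0, -7.15], "claw": 0}
    - {"dp": [0, 0, 0], "rotation": [0, 0, -7.15], "claw": 0}
    - {"dp": [0, 0, 0], "rotation": [0, 0, -7.15], "claw": 0}
    - {"dp": [0, 0, 0], "rotation": [0, 0, -7.15], "claw": 0}
    - {"dp": [0, 0, 0], "rotation": [0, 0, -7.15], "claw": 0}
    - {"dp": [0, 0, 0], "rotation": [0, 0, -7.15], "claw": 0}
    - {"dp": [0, 0, 0], "rotation": [0, 0, -7.15], "claw": 0}

```text
t: 1.52
tcp_pos: [0.1443, -0.5042, 0.2897]
eef_rot: [-3.141, -0.002, 1.41]
force: [0.0, -0.1, -0.0]
gripper_width: 0.0001
```

Call:
step_arm:
  moves:
    - {"dp": [0, 0, 0], "rotation": [0, 0, -4.1], "claw": 0}
    - {"dp": [0, 0, 0], "rotation": [0, 0, 0], "claw": 0}
    - {"dp": [0, 0, 0], "rotation": [0, 0, 0], "claw": 0}

```text
t: 1.77
tcp_pos: [0.1444, -0.5044, 0.2902]
eef_rot: [-3.141, -0.002, 1.473]
force: [-0.6, 0.5, 1.2]
gripper_width: -0.0001
```

```bash
python3 -c "
from st import *
to(-179,-128,290);print(s['joint_pos'])"
```

```text
t 1.7667 case mm [-490.8 -591.7  290.2] yaw err 89.83757026815513 rpy [-3.14097052e+00 -1.67910955e-03  1.47280824e+00] F case [-0.66  0.47] 1.16 w -5.729161274468465e-05
to (-179, -128, 290) [464.59650883 310.51133629   0.7376805 ]
[-1.29202075e+00  1.35054061e-01  9.98995921e-02  1.53743209e+00
  3.92673891e-05  3.76763110e-01]
```

Call:
step_arm:
  moves:
    - {"dp": [29, 20, 0], "rotation": [0, 0, 0], "claw": 0}
    - {"dp": [29, 20, 0], "rotation": [0, 0, 0], "claw": 0}
    - {"dp": [29, 20, 0], "rotation": [0, 0, 0], "claw": 0}
    - {"dp": [29, 20, 0], "rotation": [0, 0, 0], "claw": 0}
    - {"dp": [29, 20, 0], "rotation": [0, 0, 0], "claw": 0}
    - {"dp": [29, 20, 0], "rotation": [0, 0, 0], "claw": 0}
    - {"dp": [29, 20, 0], "rotation": [0, 0, 0], "claw": 0}
    - {"dp": [29, 20, 0], "rotation": [0, 0, 0], "claw": 0}
    - {"dp": [29, 20, 0], "rotation": [0, 0, 0], "claw": 0}
    - {"dp": [29, 20, 0], "rotation": [0, 0, 0], "claw": 0}
    - {"dp": [29, 20, 0], "rotation": [0, 0, 0], "claw": 0}
    - {"dp": [29, 20, 0], "rotation": [0, 0, 0], "claw": 0}

```text
t: 2.77
tcp_pos: [0.4176, -0.1799, 0.2909]
eef_rot: [-3.141, -0.0, 1.473]
force: [0.4, -0.8, 0.1]
gripper_width: 0.0002
```

Call:
step_arm:
  moves:
    - {"dp": [29, 20, 0], "rotation": [0, 0, 0], "claw": 0}
    - {"dp": [29, 20, 0], "rotation": [0, 0, 0], "claw": 0}
    - {"dp": [29, 20, 0], "rotation": [0, 0, 0], "claw": 0}
    - {"dp": [20, 10, 0], "rotation": [0, 0, 0], "claw": 0}
    - {"dp": [0, 0, 0], "rotation": [0, 0, 0], "claw": 0}
    - {"dp": [0, 0, 0], "rotation": [0, 0, 0], "claw": 0}
    - {"dp": [0, 0, 0], "rotation": [0, 0, 0], "claw": 0}

```text
t: 3.35
tcp_pos: [0.4966, -0.0819, 0.2909]
eef_rot: [-3.141, 0.0, 1.474]
force: [0.5, -0.2, -0.4]
gripper_width: 0.0001
```

```bash
python3 -c "
from st import *
to(-179,-128,200);print(s['joint_pos'])"
```

```text
t 3.35 case mm [-180.3 -137.7  290.9] yaw err 89.88435273436491 rpy [-3.14058085e+00  2.34176727e-04  1.47362475e+00] F case [ 0.53 -0.2 ] -0.38 w 0.00014642269715443694
to (-179, -128, 200) [ 9.70665536  1.37075657 90.85420633]
[-1.63245629e-01  9.35686785e-02  5.44390122e-02  1.53266079e+00
 -3.00470947e-04  1.50472255e+00]
```

Call:
step_arm:
  moves:
    - {"dp": [4, 1.3, 20], "rotation": [0, 0, 0], "claw": 0}
    - {"dp": [4, 0, 25], "rotation": [0, 0, 0], "claw": 0}
    - {"dp": [0, 0, 25], "rotation": [0, 0, 0], "claw": 0}
    - {"dp": [0, 0, 25], "rotation": [0, 0, 0], "claw": 0}
    - {"dp": [0, 0, 12], "rotation": [0, 0, 0], "claw": 0}
    - {"dp": [0, 0, 0], "rotation": [0, 0, 0], "claw": 0}
    - {"dp": [0, 0, 0], "rotation": [0, 0, 0], "claw": 0}
    - {"dp": [0, 0, 0], "rotation": [0, 0, 0], "claw": 0}

```text
t: 4.02
tcp_pos: [0.4992, -0.0747, 0.1856]
eef_rot: [3.14, 0.0, 1.473]
force: [-0.1, -0.2, -0.0]
gripper_width: -0.0002
```

```bash
python3 - <<'E'
from st import *
t=viewer.capture("top")[:,:,::-1];s=viewer.capture("side")[:,:,::-1]
a=cv2.resize(t[165:265,250:370],None,fx=3.3,fy=3.3,interpolation=cv2.INTER_CUBIC);b=cv2.resize(s[130:230,250:370],None,fx=3.3,fy=3.3,interpolation=cv2.INTER_CUBIC)
cv2.imwrite("pics/d.png",np.hstack([a,b]))
E
```

```text
t 4.0167 case mm [-178.4 -130.3  185.6] yaw err 89.82271767837332 rpy [3.13991318e+00 1.70949270e-04 1.47254901e+00] F case [-0.07 -0.18] -0.03 w -0.00016038581623535622
```

View pics/d.png

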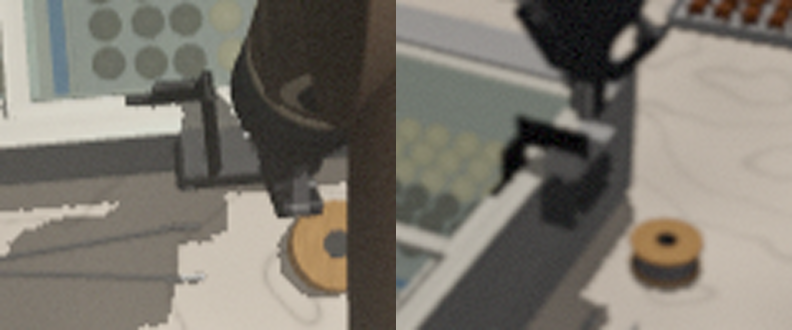

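```bash
python3 - <<'E'
from st import *
print(proj("top",T),proj("side",T), proj("top",w(-.179,-.125,.166)),proj("side",w(-.179,-.125,.166)))
for n,x in(("a",'top'),("b",'side')):
  print(x,two)
print(two((308.8,164),(340,229)))
E
```

```text
t 4.1167 case mm [-178.  -130.   185.8] yaw err 89.85866694366081 rpy [3.13914163e+00 1.40090726e-04 1.47317644e+00] F case [ 0.75 -0.18] 0.22 w 0.0005231763624264175
(np.float64(329.3851713341718), np.float64(207.56052505014245)) (np.float64(307.9893061143922), np.float64(164.64783079460233)) (np.float64(325.8285147278633), np.float64(210.20544741598187)) (np.float64(307.40252271534007), np.float64(171.84977170564036))
top <function two at 0x7f446ef69f80>
side <function two at 0x7f446ef69f80>
(array([ 0.47439216, -0.08031085,  0.18712568]), np.float64(0.04759782058817819))
```

Call:
step_arm:
  moves:
    - {"dp": [0, 0, 7], "rotation": [0, 0, 0], "claw": 0}
    - {"dp": [0, 0, 6], "rotation": [0, 0, 0], "claw": 0}
    - {"dp": [0, 0, 5], "rotation": [0, 0, 0], "claw": 0}
    - {"dp": [0, 0, 4], "rotation": [0, 0, 0], "claw": 0}
    - {"dp": [0, 0, 0], "rotation": [0, 0, 0], "claw": 0}
    - {"dp": [0, 0, 0], "rotation": [0, 0, 0], "claw": 0}
    - {"dp": [0, 0, 0], "rotation": [0, 0, 0], "claw": 0}

```text
t: 4.7
tcp_pos: [0.4989, -0.0739, 0.1624]
eef_rot: [-3.141, -0.0, 1.474]
force: [-0.9, -0.5, 1.2]
gripper_width: 0.0002
```

Call:
step_arm:
  moves:
    - {"dp": [0, 0, 3], "rotation": [0, 0, 0], "claw": 0}
    - {"dp": [0, 0, 3], "rotation": [0, 0, 0], "claw": 0}
    - {"dp": [0, 0, 2], "rotation": [0, 0, 0], "claw": 0}
    - {"dp": [0, 0, 0], "rotation": [0, 0, 0], "claw": 0}
    - {"dp": [0, 0, 0], "rotation": [0, 0, 0], "claw": 0}

```text
t: 5.12
tcp_pos: [0.4993, -0.074, 0.1544]
eef_rot: [3.141, -0.0, 1.474]
force: [0.3, 0.4, 1.4]
gripper_width: 0.0001
```

```bash
python3 st.py
```

```text
t 5.1167 case mm [-178.4 -129.5  154.4] yaw err 89.90544609581244 rpy [ 3.14104095e+00 -7.60515536e-05  1.47399289e+00] F case [0.23 0.43] 1.42 w 0.00010629270067839634
```

Call:
step_arm:
  moves:
    - {"dp": [0, 0, 0.6], "rotation": [0, 0, 0], "claw": 0}
    - {"dp": [0, 0, 0], "rotation": [0, 0, 0], "claw": 0}
    - {"dp": [0, 0, 0], "rotation": [0, 0, 0], "claw": 0}

```text
t: 5.37
tcp_pos: [0.4993, -0.074, 0.154]
eef_rot: [3.141, -0.0, 1.474]
force: [0.0, 0.3, 4.2]
gripper_width: 0.0
```

Call:
step_arm:
  moves:
    - {"dp": [0, 0, 0.6], "rotation": [0, 0, 0], "claw": 0}
    - {"dp": [0, 0, 0], "rotation": [0, 0, 0], "claw": 0}
    - {"dp": [0, 0, 0], "rotation": [0, 0, 0], "claw": 0}

```text
t: 5.62
tcp_pos: [0.4993, -0.074, 0.1539]
eef_rot: [3.141, -0.0, 1.474]
force: [-1.5, -0.2, 8.0]
gripper_width: -0.0002
```

Call:
step_arm:
  moves:
    - {"dp": [0, 0, 0.6], "rotation": [0, 0, 0], "claw": 0}
    - {"dp": [0, 0, 0], "rotation": [0, 0, 0], "claw": 0}
    - {"dp": [0, 0, 0], "rotation": [0, 0, 0], "claw": 0}

```text
t: 5.87
tcp_pos: [0.4993, -0.074, 0.1538]
eef_rot: [3.14, 0.0, 1.474]
force: [-3.1, 0.7, 10.9]
gripper_width: -0.0
```

Call:
step_arm:
  moves:
    - {"dp": [4, 0, 0], "rotation": [0, 0, 0], "claw": 0}
    - {"dp": [4, 0, 0], "rotation": [0, 0, 0], "claw": 0}
    - {"dp": [3, 0, 0], "rotation": [0, 0, 0], "claw": 0}
    - {"dp": [0, 0, 0], "rotation": [0, 0, 0], "claw": 0}
    - {"dp": [0, 0, 0], "rotation": [0, 0, 0], "claw": 0}

```text
t: 6.28
tcp_pos: [0.5009, -0.0642, 0.1538]
eef_rot: [3.139, 0.003, 1.473]
force: [-1.1, -4.1, 9.4]
gripper_width: -0.0
```

```bash
python3 st.py
```

```text
t 6.2833 case mm [-177.7 -119.7  153.8] yaw err 89.87564360383459 rpy [3.13886567e+00 2.91885526e-03 1.47347274e+00] F case [-0.75 -4.23] 9.4 w -4.385631898777355e-05
```

Call:
step_arm:
  moves:
    - {"dp": [1.5, 0, 0], "rotation": [0, 0, 0], "claw": 0}
    - {"dp": [1.5, 0, 0], "rotation": [0, 0, 0], "claw": 0}
    - {"dp": [0, 0, 0], "rotation": [0, 0, 0], "claw": 0}
    - {"dp": [0, 0, 0], "rotation": [0, 0, 0], "claw": 0}

```text
t: 6.62
tcp_pos: [0.5012, -0.0616, 0.1539]
eef_rot: [3.139, 0.004, 1.473]
force: [-0.8, -5.5, 9.3]
gripper_width: -0.0
```

```bash
python3 st.py
```

```text
t 6.6167 case mm [-177.6 -117.   153.9] yaw err 89.85651385021472 rpy [3.13865413 0.00356202 1.47313887] F case [-0.23 -5.55] 9.28 w -4.414615803005144e-05
```

Call:
step_arm:
  moves:
    - {"dp": [1.5, 0, 0], "rotation": [0, 0, 0], "claw": 0}
    - {"dp": [0, 0, 0], "rotation": [0, 0, 0], "claw": 0}
    - {"dp": [0, 0, 0], "rotation": [0, 0, 0], "claw": 0}

```text
t: 6.87
tcp_pos: [0.5014, -0.0602, 0.1538]
eef_rot: [3.139, 0.004, 1.473]
force: [-0.7, -6.1, 8.6]
gripper_width: -0.0
```

```bash
python3 st.py
```

```text
t 6.8667 case mm [-177.6 -115.6  153.8] yaw err 89.85465393769671 rpy [3.13868527 0.00373264 1.4731064 ] F case [-0.1  -6.09] 8.6 w -1.1632649378454145e-05
```

Call:
step_arm:
  moves:
    - {"dp": [1.5, 0, 0], "rotation": [0, 0, 0], "claw": 0}
    - {"dp": [1.5, 0, 0], "rotation": [0, 0, 0], "claw": 0}
    - {"dp": [0, 0, 0], "rotation": [0, 0, 0], "claw": 0}
    - {"dp": [0, 0, 0], "rotation": [0, 0, 0], "claw": 0}

```text
t: 7.2
tcp_pos: [0.5017, -0.0572, 0.1538]
eef_rot: [3.139, 0.004, 1.473]
force: [-0.9, -5.1, 9.4]
gripper_width: -0.0002
```

```bash
python3 st.py
```

```text
t 7.2 case mm [-177.6 -112.6  153.8] yaw err 89.8536526764768 rpy [3.13866705 0.00363363 1.47308893] F case [-0.43 -5.16] 9.43 w -0.00016679717737977384
```

Call:
step_arm:
  moves:
    - {"dp": [1.5, 0, 0], "rotation": [0, 0, 0], "claw": 0}
    - {"dp": [0, 0, 0], "rotation": [0, 0, 0], "claw": 0}
    - {"dp": [0, 0, 0], "rotation": [0, 0, 0], "claw": 0}

```text
t: 7.45
tcp_pos: [0.5018, -0.0561, 0.1539]
eef_rot: [3.139, 0.005, 1.473]
force: [-0.5, -7.5, 10.5]
gripper_width: 0.0001
```

```bash
python3 st.py
```

```text
t 7.45 case mm [-177.6 -111.5  153.9] yaw err 89.83876526314091 rpy [3.13864587 0.00456936 1.47282909] F case [ 0.2  -7.56] 10.52 w 9.673255984458272e-05
```

Call:
step_arm:
  moves:
    - {"dp": [1.5, 0, 0], "rotation": [0, 0, 0], "claw": 0}
    - {"dp": [0, 0, 0], "rotation": [0, 0, 0], "claw": 0}
    - {"dp": [0, 0, 0], "rotation": [0, 0, 0], "claw": 0}

```text
t: 7.7
tcp_pos: [0.5019, -0.0548, 0.1539]
eef_rot: [3.139, 0.005, 1.473]
force: [-0.9, -8.1, 8.6]
gripper_width: -0.0
```

```bash
python3 st.py
```

```text
t 7.7 case mm [-177.6 -110.2  153.9] yaw err 89.82968408345896 rpy [3.1385895  0.00495357 1.4726706 ] F case [-0.09 -8.17] 8.6 w -4.318317513829246e-05
```

Call:
step_arm:
  moves:
    - {"dp": [1.5, 0, 0], "rotation": [0, 0, 0], "claw": 0}
    - {"dp": [0, 0, 0], "rotation": [0, 0, 0], "claw": 0}
    - {"dp": [0, 0, 0], "rotation": [0, 0, 0], "claw": 0}

```text
t: 7.95
tcp_pos: [0.5021, -0.0533, 0.1539]
eef_rot: [3.139, 0.005, 1.473]
force: [-1.2, -8.2, 8.6]
gripper_width: 0.0003
```

```bash
python3 st.py
```

```text
t 7.95 case mm [-177.6 -108.7  153.9] yaw err 89.82545075543052 rpy [3.13860662 0.00503667 1.47259671] F case [-0.38 -8.29] 8.55 w 0.0003281287365101832
```

Call:
step_arm:
  moves:
    - {"dp": [1.5, 0, 0], "rotation": [0, 0, 0], "claw": 0}
    - {"dp": [0, 0, 0], "rotation": [0, 0, 0], "claw": 0}
    - {"dp": [0, 0, 0], "rotation": [0, 0, 0], "claw": 0}

```text
t: 8.2
tcp_pos: [0.5021, -0.0525, 0.1539]
eef_rot: [3.139, 0.007, 1.472]
force: [-1.3, -11.3, 9.2]
gripper_width: -0.0001
```

```bash
python3 st.py
```

```text
t 8.2 case mm [-177.6 -107.9  153.9] yaw err 89.79730811035922 rpy [3.13863751 0.00670493 1.47210553] F case [ -0.18 -11.4 ] 9.23 w -7.265570471780831e-05
```

Call:
step_arm:
  moves:
    - {"dp": [1.5, 0, 0], "rotation": [0, 0, 0], "claw": 0}
    - {"dp": [0, 0, 0], "rotation": [0, 0, 0], "claw": 0}
    - {"dp": [0, 0, 0], "rotation": [0, 0, 0], "claw": 0}

```text
t: 8.45
tcp_pos: [0.5022, -0.0513, 0.1539]
eef_rot: [3.139, 0.007, 1.472]
force: [-1.3, -12.2, 10.0]
gripper_width: -0.0002
```

```bash
python3 st.py;  python3 - <<'E'
from h import *
t=viewer.capture("top")[:,:,::-1];s=viewer.capture("side")[:,:,::-1]
a=cv2.resize(t[165:265,250:370],None,fx=3.3,fy=3.3,interpolation=cv2.INTER_CUBIC);b=cv2.resize(s[130:230,250:370],None,fx=3.3,fy=3.3,interpolation=cv2.INTER_CUBIC)
cv2.imwrite("pics/e.png",np.hstack([a,b]));cv2.imwrite("pics/top1.png",t);cv2.imwrite("pics/side1.png",s)
E
```

```text
t 8.45 case mm [-177.6 -106.7  153.9] yaw err 89.78406810124955 rpy [3.1386457  0.0072109  1.47187445] F case [ -0.09 -12.3 ] 10.01 w -0.00023696005532985624
```

View pics/e.png

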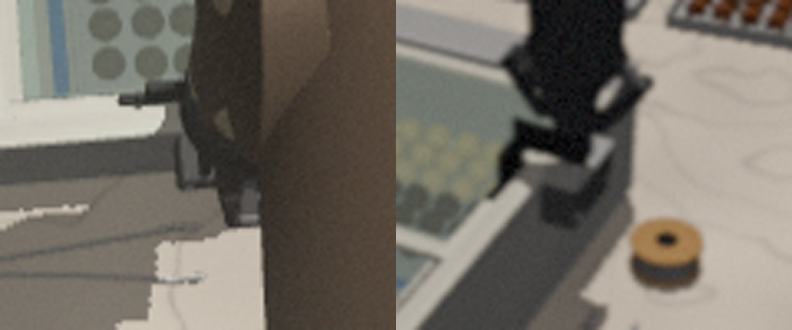

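```bash
cat > lid.py <<'E'
from chk import *
def lidshift(n):
    g=[cv2.cvtColor(cv2.imread(f"pics/{q}.png"),cv2.COLOR_BGR2GRAY).astype(float) for q in("top0",n)]
    out=[]
    for v in range(100,180,5):
        e=[]
        for G in g:
            p=G[v-2:v+3,215:262].mean(0); h=p>155
            i=np.argmax(h); 
            f=i-1+(155-p[i-1])/(p[i]-p[i-1]); e.append(ci(onz("top",215+f,v,.146))[1]*1e3)
        out.append(e)
    out=np.array(out);print(out.round(1).tolist(),"shift mm",np.median(out[:,1]-out[:,0]))
import sys
lidshift(sys.argv[1])
E
python3 lid.py top1
```

```text
[[134.8, 34.9], [89.6, 35.3], [88.2, 35.5], [92.9, 34.9], [92.1, 35.2], [93.2, 35.3], [nan, 35.2], [117.5, 35.6], [120.6, 35.8], [113.9, 35.7], [30.2, 35.9], [113.5, 36.1], [29.6, 36.3], [30.5, 36.3], [30.3, 36.7], [30.1, 36.7]] shift mm nanlid.py:10: RuntimeWarning: divide by zero encountered in scalar divide
  f=i-1+(155-p[i-1])/(p[i]-p[i-1]); e.append(ci(onz("top",215+f,v,.146))[1]*1e3)
h.py:8: RuntimeWarning: invalid value encountered in divide
  for _ in range(20): s=d/(1+p['k1']*(s@s))
```

Call:
step_arm:
  moves:
    - {"dp": [0.8, 0, 0], "rotation": [0, 0, 0], "claw": 0}
    - {"dp": [0, 0, 0], "rotation": [0, 0, 0], "claw": 0}
    - {"dp": [0, 0, 0], "rotation": [0, 0, 0], "claw": 0}

```text
t: 8.8
tcp_pos: [0.5023, -0.0507, 0.1539]
eef_rot: [3.139, 0.008, 1.472]
force: [-1.5, -12.2, 10.0]
gripper_width: 0.0003
```

```bash
python3 st.py
```

```text
t 8.8 case mm [-177.6 -106.1  153.9] yaw err 89.77517482935392 rpy [3.13866154 0.00757221 1.47171923] F case [ -0.31 -12.32] 9.98 w 0.00027641317975282757
```

Call:
step_arm:
  moves:
    - {"dp": [0.8, 0, 0], "rotation": [0, 0, 0], "claw": 0}
    - {"dp": [0, 0, 0], "rotation": [0, 0, 0], "claw": 0}
    - {"dp": [0, 0, 0], "rotation": [0, 0, 0], "claw": 0}

```text
t: 9.05
tcp_pos: [0.5024, -0.0499, 0.1539]
eef_rot: [3.139, 0.008, 1.472]
force: [-1.8, -13.9, 9.3]
gripper_width: -0.0001
```

```bash
python3 st.py
```

```text
t 9.05 case mm [-177.6 -105.3  153.9] yaw err 89.77475601392014 rpy [3.13863476 0.00759957 1.47171192] F case [ -0.44 -13.99] 9.32 w -0.00013745789560269225
```

Call:
step_arm:
  moves:
    - {"dp": [0.8, 0, 0], "rotation": [0, 0, 0], "claw": 0}
    - {"dp": [0, 0, 0], "rotation": [0, 0, 0], "claw": 0}
    - {"dp": [0, 0, 0], "rotation": [0, 0, 0], "claw": 0}

```text
t: 9.3
tcp_pos: [0.5024, -0.0491, 0.1539]
eef_rot: [3.139, 0.008, 1.472]
force: [-0.3, -13.0, 9.6]
gripper_width: -0.0001
```

```bash
python3 st.py; python3 - <<'E'
from h import *
cv2.imwrite("pics/top2.png",viewer.capture("top")[:,:,::-1])
E
python3 lid.py top2 2>&1|grep -v Warn
```

```text
t 9.3 case mm [-177.6 -104.5  153.9] yaw err 89.77643137524491 rpy [3.13867713 0.00762489 1.47174116] F case [  0.97 -13.01] 9.6 w -6.0781172746369495e-05
  f=i-1+(155-p[i-1])/(p[i]-p[i-1]); e.append(ci(onz("top",215+f,v,.146))[1]*1e3)
  for _ in range(20): s=d/(1+p['k1']*(s@s))
[[134.8, 37.2], [89.6, 37.5], [88.2, 37.7], [92.9, 37.1], [92.1, 37.3], [93.2, 37.4], [nan, 37.4], [117.5, 37.8], [120.6, 37.9], [113.9, 37.8], [30.2, 38.1], [113.5, 38.4], [29.6, 38.5], [30.5, 38.5], [30.3, 38.8], [30.1, 38.9]] shift mm nan
```

Call:
step_arm:
  moves:
    - {"dp": [0.8, 0, 0], "rotation": [0, 0, 0], "claw": 0}
    - {"dp": [0, 0, 0], "rotation": [0, 0, 0], "claw": 0}
    - {"dp": [0, 0, 0], "rotation": [0, 0, 0], "claw": 0}

```text
t: 9.6
tcp_pos: [0.5025, -0.0484, 0.1539]
eef_rot: [3.139, 0.008, 1.472]
force: [-1.3, -12.7, 10.2]
gripper_width: -0.0001
```

```bash
python3 st.py
```

```text
t 9.6 case mm [-177.6 -103.7  153.9] yaw err 89.77194279332204 rpy [3.13865991 0.00769766 1.47166282] F case [ -0.07 -12.76] 10.23 w -0.00013253986342842835
```

Call:
step_arm:
  moves:
    - {"dp": [0.8, 0, 0], "rotation": [0, 0, 0], "claw": 0}
    - {"dp": [0, 0, 0], "rotation": [0, 0, 0], "claw": 0}
    - {"dp": [0, 0, 0], "rotation": [0, 0, 0], "claw": 0}

```text
t: 9.85
tcp_pos: [0.5026, -0.0476, 0.1538]
eef_rot: [3.139, 0.008, 1.472]
force: [-2.5, -13.6, 8.7]
gripper_width: -0.0
```

```bash
python3 st.py
```

```text
t 9.85 case mm [-177.7 -103.   153.8] yaw err 89.77282048742498 rpy [3.13874811 0.00771522 1.47167814] F case [ -1.15 -13.82] 8.73 w -2.2503229772204557e-05
```

Call:
step_arm:
  moves:
    - {"dp": [0.8, 0, 0], "rotation": [0, 0, 0], "claw": 0}
    - {"dp": [0, 0, 0], "rotation": [0, 0, 0], "claw": 0}
    - {"dp": [0, 0, 0], "rotation": [0, 0, 0], "claw": 0}

```text
t: 10.1
tcp_pos: [0.5027, -0.0467, 0.1539]
eef_rot: [3.139, 0.008, 1.472]
force: [-1.9, -13.4, 10.1]
gripper_width: -0.0002
```

```bash
python3 st.py
```

```text
t 10.1 case mm [-177.6 -102.1  153.9] yaw err 89.77413051162408 rpy [3.13866494 0.00758457 1.47170101] F case [ -0.62 -13.51] 10.08 w -0.00015593804154740522
```

Call:
step_arm:
  moves:
    - {"dp": [-2, 0, 0], "rotation": [0, 0, 0], "claw": 0}
    - {"dp": [-1.5, 0, -2], "rotation": [0, 0, 0], "claw": 0}
    - {"dp": [0, 0, -6], "rotation": [0, 0, 0], "claw": 0}
    - {"dp": [0, 0, -10], "rotation": [0, 0, 0], "claw": 0}
    - {"dp": [0, 0, -9], "rotation": [0, 0, 0], "claw": 0}
    - {"dp": [0, 0, 0], "rotation": [0, 0, 0], "claw": 0}
    - {"dp": [0, 0, 0], "rotation": [0, 0, 0], "claw": 0}
    - {"dp": [0, 0, 0], "rotation": [0, 0, 0], "claw": 0}

```text
t: 10.77
tcp_pos: [0.5016, -0.0467, 0.1793]
eef_rot: [-3.141, 0.0, 1.474]
force: [0.6, -0.0, -0.0]
gripper_width: -0.0002
```

```bash
python3 - <<'E'
from st import *
t=viewer.capture("top")[:,:,::-1];s=viewer.capture("side")[:,:,::-1]
a=cv2.resize(t[165:265,250:370],None,fx=3.3,fy=3.3,interpolation=cv2.INTER_CUBIC);b=cv2.resize(s[130:230,250:370],None,fx=3.3,fy=3.3,interpolation=cv2.INTER_CUBIC)
cv2.imwrite("pics/f.png",np.hstack([a,b]));cv2.imwrite("pics/top3.png",t)
E
python3 lid.py top3 2>&1|grep -v Warn
```

```text
t 10.7667 case mm [-178.7 -102.2  179.3] yaw err 89.91744444546724 rpy [-3.14126256e+00  2.69634212e-05  1.47420231e+00] F case [0.59 0.05] -0.01 w -0.0002231819773787571
  f=i-1+(155-p[i-1])/(p[i]-p[i-1]); e.append(ci(onz("top",215+f,v,.146))[1]*1e3)
  for _ in range(20): s=d/(1+p['k1']*(s@s))
[[134.8, 39.7], [89.6, 40.2], [88.2, 40.4], [92.9, 39.6], [92.1, 39.9], [93.2, 40.1], [nan, 39.9], [117.5, 40.2], [120.6, 40.4], [113.9, 40.5], [30.2, 40.6], [113.5, 40.9], [29.6, 41.2], [30.5, 40.9], [30.3, 41.3], [30.1, 41.5]] shift mm nan
```

View pics/f.png

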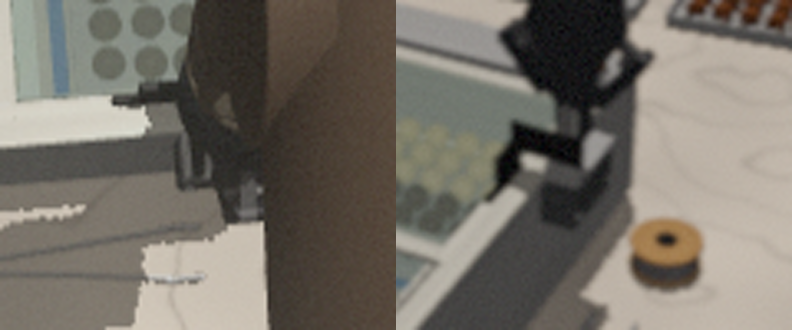

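Call:
step_arm:
  moves:
    - {"dp": [2, 0, 0], "rotation": [0, 0, 0], "claw": 0}
    - {"dp": [3, 0, 0], "rotation": [0, 0, 0], "claw": 0}
    - {"dp": [4, 0, 0], "rotation": [0, 0, 0], "claw": 0}
    - {"dp": [4, 0, 0], "rotation": [0, 0, 0], "claw": 0}
    - {"dp": [4, 0, 0], "rotation": [0, 0, 0], "claw": 0}
    - {"dp": [4, 0, 0], "rotation": [0, 0, 0], "claw": 0}
    - {"dp": [4, 0, 0], "rotation": [0, 0, 0], "claw": 0}

```text
t: 11.45
tcp_pos: [0.5036, -0.0233, 0.1791]
eef_rot: [-3.141, 0.004, 1.473]
force: [-1.1, -6.8, 0.0]
gripper_width: 0.0002
```

```bash
python3 st.py
```

```text
t 11.45 case mm [-178.9  -78.7  179.1] yaw err 89.84472167656948 rpy [-3.14060978  0.00407588  1.47293305] F case [-0.4  -6.89] 0.02 w 0.00018507088613858483
```

Call:
step_arm:
  moves:
    - {"dp": [6, 0, 0], "rotation": [0, 0, 0], "claw": 0}
    - {"dp": [8, 0, 0], "rotation": [0, 0, 0], "claw": 0}
    - {"dp": [8, 0, 0], "rotation": [0, 0, 0], "claw": 0}
    - {"dp": [8, 0, 0], "rotation": [0, 0, 0], "claw": 0}
    - {"dp": [8, 0, 0], "rotation": [0, 0, 0], "claw": 0}
    - {"dp": [8, 0, 0], "rotation": [0, 0, 0], "claw": 0}
    - {"dp": [8, 0, 0], "rotation": [0, 0, 0], "claw": 0}
    - {"dp": [8, 0, 0], "rotation": [0, 0, 0], "claw": 0}
    - {"dp": [8, 0, 0], "rotation": [0, 0, 0], "claw": 0}
    - {"dp": [8, 0, 0], "rotation": [0, 0, 0], "claw": 0}
    - {"dp": [6, 0, 0], "rotation": [0, 0, 0], "claw": 0}
    - {"dp": [4, 0, 0], "rotation": [0, 0, 0], "claw": 0}

```text
t: 12.45
tcp_pos: [0.5118, 0.0644, 0.179]
eef_rot: [-3.14, 0.005, 1.473]
force: [-1.3, -9.0, 1.9]
gripper_width: 0.0003
```

```bash
python3 - <<'E'
from st import *
t=viewer.capture("top")[:,:,::-1]
cv2.imwrite("pics/top4.png",t)
cv2.imwrite("pics/side4.png",viewer.capture("side")[:,:,::-1])
E
```

```text
t 12.45 case mm [-179.1    9.4  179. ] yaw err 89.86942601184884 rpy [-3.14024174  0.00453722  1.47336423] F case [-0.4  -9.09] 1.89 w 0.0002742592141230174
```

View pics/top4.png

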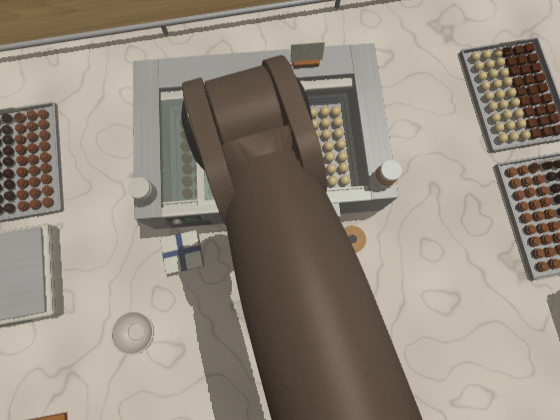

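View pics/side4.png

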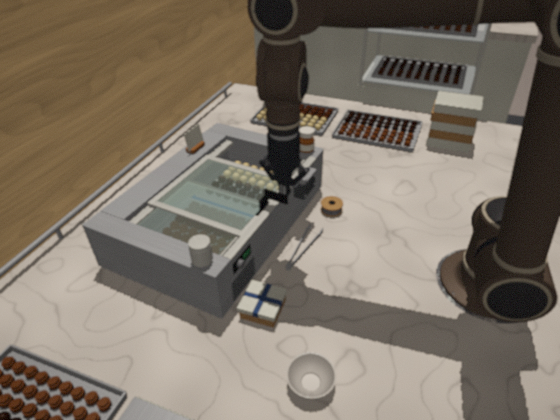

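Call:
step_arm:
  moves:
    - {"dp": [6, 0, 0], "rotation": [0, 0, 0], "claw": 0}
    - {"dp": [8, 0, 0], "rotation": [0, 0, 0], "claw": 0}
    - {"dp": [8, 0, 0], "rotation": [0, 0, 0], "claw": 0}
    - {"dp": [8, 0, 0], "rotation": [0, 0, 0], "claw": 0}
    - {"dp": [8, 0, 0], "rotation": [0, 0, 0], "claw": 0}
    - {"dp": [8, 0, 0], "rotation": [0, 0, 0], "claw": 0}
    - {"dp": [6, 0, 0], "rotation": [0, 0, 0], "claw": 0}
    - {"dp": [5, 0, 0], "rotation": [0, 0, 0], "claw": 0}
    - {"dp": [3, 0, 0], "rotation": [0, 0, 0], "claw": 0}
    - {"dp": [2, 0, 0], "rotation": [0, 0, 0], "claw": 0}

```text
t: 13.38
tcp_pos: [0.5175, 0.1257, 0.179]
eef_rot: [-3.14, 0.005, 1.473]
force: [-2.8, -8.9, 2.9]
gripper_width: -0.0002
```

```bash
python3 st.py
```

```text
t 13.3833 case mm [-179.3   71.   179. ] yaw err 89.86423747103728 rpy [-3.13990843  0.00486397  1.47327367] F case [-1.95 -9.14] 2.91 w -0.0001849103972102972
```

Call:
step_arm:
  moves:
    - {"dp": [2, 0, 0], "rotation": [0, 0, 0], "claw": 0}
    - {"dp": [2, 0, 0], "rotation": [0, 0, 0], "claw": 0}
    - {"dp": [1.5, 0, 0], "rotation": [0, 0, 0], "claw": 0}
    - {"dp": [0, 0, 0], "rotation": [0, 0, 0], "claw": 0}
    - {"dp": [0, 0, 0], "rotation": [0, 0, 0], "claw": 0}

```text
t: 13.8
tcp_pos: [0.518, 0.1312, 0.179]
eef_rot: [-3.14, 0.004, 1.473]
force: [-2.9, -7.8, 3.0]
gripper_width: 0.0004
```

```bash
python3 st.py
```

```text
t 13.8 case mm [-179.3   76.5  179. ] yaw err 89.85645454122657 rpy [-3.13976124  0.00413679  1.47313783] F case [-2.11 -8.05] 3.01 w 0.0003601753472857035
```

Call:
step_arm:
  moves:
    - {"dp": [1.5, 0, 0], "rotation": [0, 0, 0], "claw": 0}
    - {"dp": [1.5, 0, 0], "rotation": [0, 0, 0], "claw": 0}
    - {"dp": [0, 0, 0], "rotation": [0, 0, 0], "claw": 0}
    - {"dp": [0, 0, 0], "rotation": [0, 0, 0], "claw": 0}

```text
t: 14.13
tcp_pos: [0.5183, 0.1341, 0.179]
eef_rot: [-3.14, 0.004, 1.473]
force: [-3.4, -7.2, 2.4]
gripper_width: 0.0001
```

```bash
python3 st.py
```

```text
t 14.1333 case mm [-179.3   79.4  179. ] yaw err 89.8505775663845 rpy [-3.13978893  0.00434408  1.47303526] F case [-2.73 -7.53] 2.41 w 0.0001398939403821501
```

Call:
step_arm:
  moves:
    - {"dp": [1.5, 0, 0], "rotation": [0, 0, 0], "claw": 0}
    - {"dp": [1.5, 0, 0], "rotation": [0, 0, 0], "claw": 0}
    - {"dp": [0, 0, 0], "rotation": [0, 0, 0], "claw": 0}

```text
t: 14.38
tcp_pos: [0.5185, 0.1371, 0.179]
eef_rot: [-3.14, 0.005, 1.473]
force: [-2.9, -8.2, 2.7]
gripper_width: 0.0003
```

Call:
step_arm:
  moves:
    - {"dp": [1.5, 0, 0], "rotation": [0, 0, 0], "claw": 0}
    - {"dp": [0, 0, 0], "rotation": [0, 0, 0], "claw": 0}
    - {"dp": [0, 0, 0], "rotation": [0, 0, 0], "claw": 0}

```text
t: 14.63
tcp_pos: [0.5187, 0.1385, 0.179]
eef_rot: [-3.14, 0.004, 1.473]
force: [-3.0, -7.4, 2.6]
gripper_width: 0.0001
```

```bash
python3 st.py
```

```text
t 14.6333 case mm [-179.3   83.8  179. ] yaw err 89.85126749474763 rpy [-3.13973748  0.00449551  1.4730473 ] F case [-2.32 -7.69] 2.58 w 0.00014446232040823698
```

Call:
step_arm:
  moves:
    - {"dp": [1.5, 0, 0], "rotation": [0, 0, 0], "claw": 0}
    - {"dp": [0, 0, 0], "rotation": [0, 0, 0], "claw": 0}
    - {"dp": [0, 0, 0], "rotation": [0, 0, 0], "claw": 0}

```text
t: 14.88
tcp_pos: [0.5188, 0.14, 0.1791]
eef_rot: [-3.14, 0.004, 1.473]
force: [-5.2, -8.1, 2.4]
gripper_width: -0.0001
```

```bash
python3 st.py
```

```text
t 14.8833 case mm [-179.3   85.3  179.1] yaw err 89.85022338849014 rpy [-3.13977953  0.00445302  1.47302908] F case [-4.39 -8.51] 2.44 w -8.792289478324641e-05
```

Call:
step_arm:
  moves:
    - {"dp": [1.5, 0, 0], "rotation": [0, 0, 0], "claw": 0}
    - {"dp": [0, 0, 0], "rotation": [0, 0, 0], "claw": 0}
    - {"dp": [0, 0, 0], "rotation": [0, 0, 0], "claw": 0}

```text
t: 15.13
tcp_pos: [0.519, 0.1414, 0.179]
eef_rot: [-3.14, 0.005, 1.473]
force: [-3.1, -7.7, 2.0]
gripper_width: 0.0001
```

Call:
step_arm:
  moves:
    - {"dp": [1.5, 0, 0], "rotation": [0, 0, 0], "claw": 0}
    - {"dp": [0, 0, 0], "rotation": [0, 0, 0], "claw": 0}
    - {"dp": [0, 0, 0], "rotation": [0, 0, 0], "claw": 0}

```text
t: 15.38
tcp_pos: [0.5191, 0.1427, 0.179]
eef_rot: [-3.14, 0.005, 1.473]
force: [-4.0, -8.9, 2.0]
gripper_width: 0.0
```

Call:
step_arm:
  moves:
    - {"dp": [1.5, 0, 0], "rotation": [0, 0, 0], "claw": 0}
    - {"dp": [0, 0, 0], "rotation": [0, 0, 0], "claw": 0}
    - {"dp": [0, 0, 0], "rotation": [0, 0, 0], "claw": 0}

```text
t: 15.63
tcp_pos: [0.5191, 0.1427, 0.1791]
eef_rot: [-3.14, 0.008, 1.472]
force: [-4.9, -13.5, 4.2]
gripper_width: -0.0001
```

```bash
python3 st.py
```

```text
t 15.6333 case mm [-179.3   88.1  179.1] yaw err 89.7935778975488 rpy [-3.14006004  0.0082619   1.47204043] F case [ -3.55 -13.94] 4.16 w -7.805042992822246e-05
```

Call:
step_arm:
  moves:
    - {"dp": [0.8, 0, 0], "rotation": [0, 0, 0], "claw": 0}
    - {"dp": [0, 0, 0], "rotation": [0, 0, 0], "claw": 0}
    - {"dp": [0, 0, 0], "rotation": [0, 0, 0], "claw": 0}
    - {"dp": [0, 0, 0], "rotation": [0, 0, 0], "claw": 0}

```text
t: 15.97
tcp_pos: [0.519, 0.1428, 0.179]
eef_rot: [-3.14, 0.01, 1.472]
force: [-4.8, -17.1, 3.9]
gripper_width: -0.0004
```

Call:
step_arm:
  moves:
    - {"dp": [-3, 0, 0], "rotation": [0, 0, 0], "claw": 0}
    - {"dp": [-6, 0, 0], "rotation": [0, 0, 0], "claw": 0}
    - {"dp": [-8, 0, 0], "rotation": [0, 0, 0], "claw": 0}
    - {"dp": [0, 0, -15], "rotation": [0, 0, 0], "claw": 0}
    - {"dp": [0, 0, -25], "rotation": [0, 0, 0], "claw": 0}
    - {"dp": [0, 0, -30], "rotation": [0, 0, 0], "claw": 0}
    - {"dp": [0, -25, -10], "rotation": [0, 0, 0], "claw": 0}
    - {"dp": [0, -25, 0], "rotation": [0, 0, 0], "claw": 0}
    - {"dp": [0, -25, 0], "rotation": [0, 0, 0], "claw": 0}
    - {"dp": [0, -25, 0], "rotation": [0, 0, 0], "claw": 0}
    - {"dp": [0, -25, 0], "rotation": [0, 0, 0], "claw": 0}
    - {"dp": [0, -25, 0], "rotation": [0, 0, 0], "claw": 0}

```text
t: 16.97
tcp_pos: [0.3685, 0.1446, 0.2594]
eef_rot: [3.141, -0.001, 1.474]
force: [0.7, 0.8, -0.6]
gripper_width: -0.0001
```

Call:
step_arm:
  moves:
    - {"dp": [0, -10, 0], "rotation": [0, 0, 0], "claw": 0}
    - {"dp": [0, 0, 0], "rotation": [0, 0, 0], "claw": 0}
    - {"dp": [0, 0, 0], "rotation": [0, 0, 0], "claw": 0}
    - {"dp": [0, 0, 0], "rotation": [0, 0, 0], "claw": 0}

```text
t: 17.3
tcp_pos: [0.3606, 0.1457, 0.2595]
eef_rot: [3.141, -0.0, 1.474]
force: [-0.4, 0.0, -0.7]
gripper_width: -0.0
```

```bash
python3 - <<'E'
from st import *
t=viewer.capture("top")[:,:,::-1];s=viewer.capture("side")[:,:,::-1]
cv2.imwrite("pics/top5.png",t)
cv2.imwrite("pics/side5.png",s)
cv2.imwrite("pics/g.png",cv2.resize(s[130:290,220:360],None,fx=3.7,fy=3.7,interpolation=cv2.INTER_CUBIC))
E
```

```text
t 17.3 case mm [-337.3   76.   259.5] yaw err 89.90058240410096 rpy [ 3.14089079e+00 -2.81095019e-04  1.47390801e+00] F case [-0.4  -0.01] -0.68 w -3.372949608968076e-05
```

View pics/top5.png

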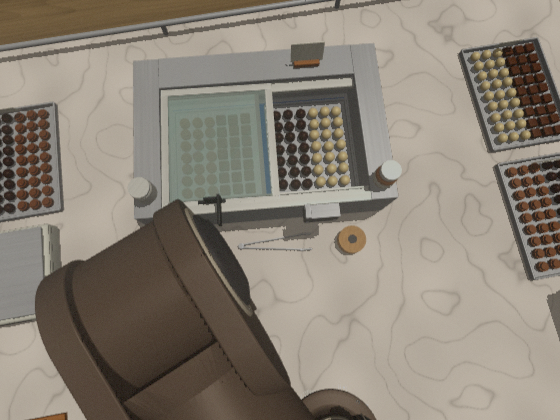

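View pics/g.png

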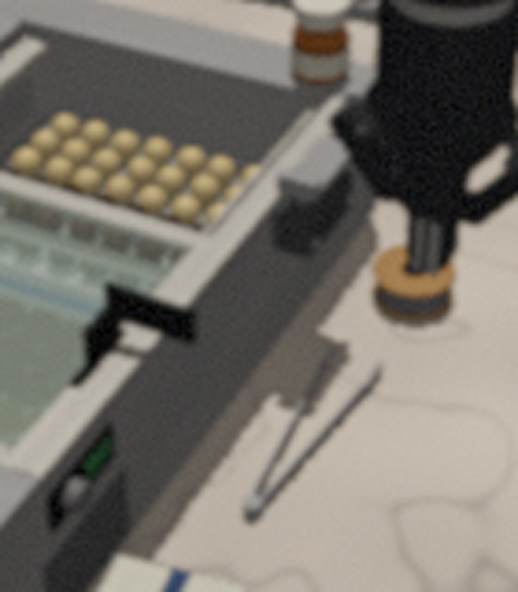

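```bash
python3 - <<'E'
import cv2,numpy as np
z=lambda n,a,b,c,d:cv2.resize(cv2.imread(f"pics/{n}.png")[a:b,c:d],None,fx=6,fy=6,interpolation=cv2.INTER_CUBIC)
cv2.imwrite("pics/i.png",np.vstack([np.hstack([z("side0",160,205,285,325),z("side5",160,205,285,325)]),np.hstack([z("top0",195,230,300,340),z("top5",195,230,300,340)])]))
E
python3 - <<'E'
from chk import *
# plate -x end top in top5, lid
for u,v in [(217,223),(222,223)]: print(ci(onz("top",u,v,.194)))
E
```

```text
[-0.19282275  0.10414625  0.194     ]
[-0.19366823  0.09395735  0.194     ]
```

View pics/i.png

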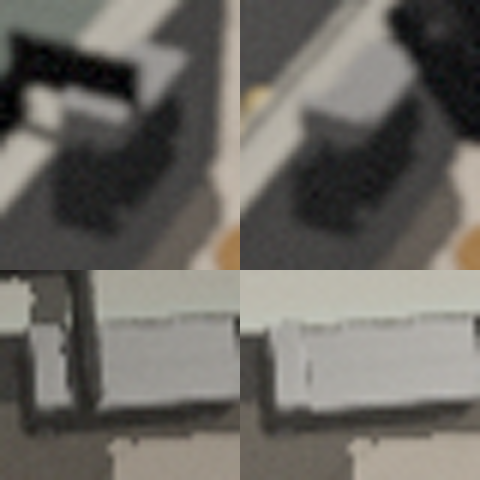

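Call:
step_arm:
  moves:
    - {"dp": [0, 0, -30], "rotation": [0, 0, 0], "claw": 0}
    - {"dp": [0, 0, -30], "rotation": [0, 0, 0], "claw": 0}
    - {"dp": [20, -10, -20], "rotation": [0, 0, 0], "claw": 0}
    - {"dp": [25, -10, 0], "rotation": [0, 0, 0], "claw": 0}
    - {"dp": [25, -10, 0], "rotation": [0, 0, 0], "claw": 0}
    - {"dp": [25, -10, 0], "rotation": [0, 0, 0], "claw": 0}
    - {"dp": [0, 0, 0], "rotation": [0, 0, 0], "claw": 0}
    - {"dp": [0, 0, 0], "rotation": [0, 0, 0], "claw": 0}
    - {"dp": [0, 0, 0], "rotation": [0, 0, 0], "claw": 0}

```text
t: 18.15
tcp_pos: [0.3295, 0.244, 0.3391]
eef_rot: [-3.141, 0.001, 1.474]
force: [0.3, -0.8, 0.2]
gripper_width: 0.0003
```

```bash
python3 - <<'E'
from h import *
t=viewer.capture("top")[:,:,::-1];s=viewer.capture("side")[:,:,::-1]
cv2.imwrite("pics/top6.png",t);cv2.imwrite("pics/side6.png",s)
z=lambda n:cv2.resize(cv2.imread(f"pics/{n}.png")[155:205,280:330],None,fx=8,fy=8,interpolation=cv2.INTER_CUBIC)
cv2.imwrite("pics/j.png",np.hstack([z("side0"),z("side6")]))
E
```

```text
(no output)
```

View pics/j.png

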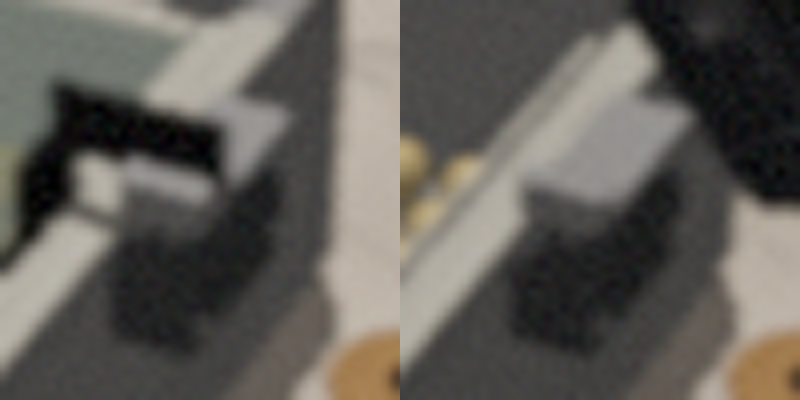

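View pics/side6.png

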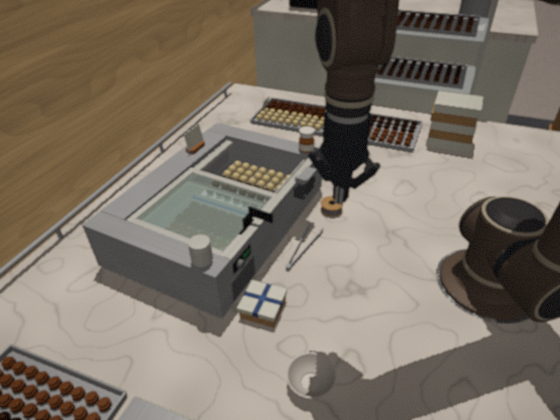

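```bash
python3 -c "
from bench import order
print(order.close_job())"
```

```text
the job is handed in; nothing more can be done
None
```

The praline case is open and the job is handed in at about 18 s of the 48 s allowed. No verdict is reported back.

**What I did:**
- I pressed the catch bar with the shut fingertips until it stopped, 12 mm down, where the force rose to about 11 N.
- Holding it down, I slid along the bar and pushed the plate over the nose. The lid had moved about 11 mm by then.
- I lifted the finger above nose height and pushed the lid on at about 0.1 m/s. It stopped against the end of the case at about 17 N, and I then withdrew the arm.

**Last checks:**
- **Lid:** the plate's middle measures about +99 mm in case y, against +100 mm fully open.
- **Catch:** the bar's free corner is back within about 1 pixel (roughly 2 mm) of its starting place in the side view. That is close to the 2 mm tolerance, so the picture alone does not prove it by much.
- **Other things:** tin, jar, tongs, ribbon, gift box and dish look unmoved by eye.
- **Arm:** it is clear of everything, with only noise on the force reading.

**Disagreements:**
- The case position from its corners fitted to about 3 mm.
- I expected the finger to meet the nose after about 8 mm of lid travel, but felt no contact up to about 11 mm.
- My automatic lid-shift script failed on part of the picture rows, so I used only the rows that gave clear edges.

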